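# Open the sprung lid of a board test fixture

## Task

Press down the metal release tab at the front of the test fixture so that its lid springs up, then push the lid all the way back until it is fully open and let go. Only touch the tab and the lid: do not touch the circuit board inside, and leave the reel, the jar and the screwdriver where they are.

Things in the scene. Friction and masses are not known exactly. Their poses are not given: they have to be found in the camera images.
- fixture: clamshell test fixture standing fixed on the bench: black base 168 (x) x 200 (y) x 50 mm high with a nest for a circuit board, a white lid on top and a metal tab at the front. Origin: centre of the underside; z up; the front with the tab looks along -x, the hinge lies along y at the back (+x). Yaw varies by up to 0.3 rad.
- tab (a joint): release tab, a sprung rocker: 0 at rest, 0.30 rad pressed down to its stop. The pad goes down and the hook that holds the lid tips forward (-x); the lid comes free at about 0.16 rad. Pressed at tab_top it needs about 2 N to start, 3.5 N to release and 5.5 N at the stop, where that point has come down 12 mm. It springs back when let go.
- tab_top (a point): press point on the top face of the tab's metal pad, 42 mm above the bench, 128 mm in front of the fixture's origin. The pad is 50 mm wide (y) and 6 mm thick; free pad runs from 32 mm behind this point (where the hook, 36 mm wide, rises 22 mm above the pad) to 22 mm in front of it.
- lid (a joint): lid hinge: 0 closed, 1.92 rad fully open against its stop (leaning 20 degrees back past upright). Set free it is lifted by a leaf spring in about 0.7 s to about 0.94 rad and stays there, damped; from there it is pushed by hand with 0.5 to 3 N at its front edge. Let go short of upright it sinks back to 0.94; let go beyond about 1.6 it falls fully open by itself in about 2 s and stays open.
- lid_edge (a point): middle of the lower front edge of the white lid (moves with the lid). The lid is 150 mm from hinge to front edge, 184 mm wide and 12 mm thick; a 40 mm wide tongue stands 8 mm further out from the edge. With the lid at 0.95 rad this edge is about 170 mm above the bench, fully open about 190 mm. The point turns with the lid: its -x axis runs from the hinge to the front edge, its -z axis looks out of the underside.
- hinge (a point): middle of the lid's hinge axis, 80 mm behind the fixture's origin and 52 mm above the bench; does not move. The axis runs along the fixture's y.
- board: loose green circuit board 100 x 130 x 4 mm, parts up to 12 mm high, lying in the nest 30 mm above the bench, under the closed lid. Origin: centre of its underside. Not to be touched.
- reel: loose white plastic reel lying flat, 60 mm across, 24 mm high, beside the fixture. Origin: centre of the underside. To be left alone.
- jar: loose jar 48 mm across, 55 mm high, with a black cap, beside the fixture. Origin: centre of the underside. To be left alone.
- driver: loose screwdriver 170 mm long lying on the bench beside the fixture. To be left alone.

How it is judged:
By the outcome, as a careful person would: the job done as asked, in the order asked, and still so for the second after the job is handed in, with the robot touching nothing.
It also fails if it takes over 45 s, if anything falls off the work surface, if the arm or the gripper's body presses on something with over 40 N, if the wrist force passes 120 N, or if a joint passes its speed limit or range.

## Robot

A 7-joint arm with a two-finger parallel gripper is mounted at the origin on the work surface. World frame = base frame: x ahead of the robot, y to its left, z up, the work surface at z = 0. Lengths are in m, angles in rad, forces in N, time in s.
With the tool pointing down it reaches from about 0.4 to 0.85 m from the base axis. Payload 6.9 kg.
Tool frame: the origin (TCP) lies midway between the tips of the shut fingers; the grasp point (between the pads) lies behind it (ctrl.pinch_z is the z of the grasp point in the tool frame, in m); z points along the fingers, y is the line along which they close (so a half turn about z gives the same grasp; the last joint's range is limited). The gripper opens to 85 mm and grips with 20 to 120 N. Pads are 22 mm wide; open, the fingers measure 114 mm over their backs; the gripper's body (76 mm by 85 mm) begins 54 mm behind the grasp point. The pads swing forward as they close: fully open they stand 13 mm farther back than shut.
Start: joints at [1.248, 0.507, -0.238, 1.5, 0.126, 1.149, -0.155], TCP at [0.259, -0.569, 0.231] pointing down, gripper open.
Joint ranges: [-3.08, 3.08], [-0.24, 2.05], [-1.43, 1.35], [0, 2.5], [-1.52, 4.66], [0.17, 1.96], [-2.89, 2.89]. Speed limits (rad/s): [2.39, 2.39, 3.14, 3.14, 3.14, 3.14, 3.14].

## Interface

Orientations are given as a unit quaternion [w, x, y, z].
In Python, from station import ctrl, get_state, vision, ticket, models gives the robot as it stands. Calls block until the motion is done:
- ctrl.movep(position, orientation): joint-space move of the TCP to a pose.
- ctrl.movel(position, frame=None, max_speed=0.15): straight line of the TCP; frame=None keeps the orientation; max_speed is the mean speed in m/s.
- ctrl.set_joints(angles): joint-space move.
- ctrl.ungrasp() and ctrl.close_gripper(force=None): open the fingers fully, or close them until they stop; force is the grip in N (None keeps the last).
- ctrl.pause(seconds).
- ctrl.ik(position, orientation): joint angles nearest the present ones, or None.
- get_state(): the state.
- vision.grab_frame(name): name is "scene" or "top" or "wrist"; returns (picture, depth): 384x512x3 uint8, blue, green, red; 384x512 float32, m along the optical axis (not along the pixel's ray), 0 where there is no reading.
- vision.camera_info(name): a dict with "mtx" (3x3 intrinsics, pixels), "R" (3x3) and "t" (3): a world point X has camera coordinates R X + t; the wrist camera has in their place "hand_eye" (4x4, takes a point from camera to tool coordinates, whose origin is the TCP and whose axes are the flange's). Camera axes: x right, y down, z forward; pixel columns grow to the right and rows downward; lengths in m; the calibration is good to about 2 mm. A picture is of the moment at which its call begins: read the wrist's pose just before it. camera_info takes no time and is no camera call.
A pose or a line that the arm cannot do raises ctrl.Unreachable and nothing moves.
- ticket.close_job(): hands the job in; it is judged then, once.
Trained networks look in the newest picture that a camera, given by its name, has taken for a name from the list of things; names that differ only in an ending like _2 or _b are one class to them, and where a whole thing is asked for, a point or a joint stands for the part that bears it (a point fixed in the world has none). Each returns a list of dicts, best first, with "p" (0 to 1); they miss things now and then, are a little off and sometimes report something else, mostly with a low value. They report only what shows in the picture. A call takes as long as a camera call.
- models.recognise(camera, target): "point" ([column, row] in pixels, amid what is visible of it).
- models.masks_of(camera, target): "mask" (384x512 bool, what is visible of it) and "point" ([column, row] in pixels, amid what is visible of it).
The state is a dict: "time": time; "qpos": joint angles; "qd": joint speeds; "tau": joint torques, N m; "tcp_pos": TCP position; "eef_rot": TCP orientation; "contact_force": force on the tool from outside, world axes, zero at the start; "wrist_torque": the same for the moment, N m; "width": finger opening in m; "gripper_force": force on a finger pad.
Only numpy, scipy, OpenCV 4.12 (cv2) and the standard library are available. Lean on these libraries where they do the work, as an engineer would, in place of code of your own. Each camera call takes 0.05 s, during which the arm holds its last target. There are 200 camera calls.

## Working session

There is one attempt and no reset: what is moved stays moved. The work goes in short steps, each a Python script; the robot and the scene stay as the last script left them, time stands still between calls to the robot, and variables do not carry over. Pictures are saved under pics/ and viewed, at most 10 in all, crops included, and the job is handed in when it is done.

```bash
mkdir -p pics; ls
cat > h.py <<'E'
import numpy as np, cv2
from station import ctrl, get_state, vision, ticket, models
def pts(cam, mask, depth):
    c=vision.camera_info(cam); v,u=np.nonzero(mask&(depth>0)); z=depth[v,u]
    P=np.linalg.inv(c["mtx"])@np.stack([u*z,v*z,z]).astype(float)
    return (c["R"].T@(P-np.array(c["t"]).reshape(3,1))).T
E
python3 - <<'E'
from h import *
out=[]
for cam in ("scene","top"):
    im,d=vision.grab_frame(cam); out.append(im)
    for t in ("fixture","tab","lid","tab_top","lid_edge","reel","jar","driver"):
        r=models.masks_of(cam,t)
        for k in r[:1]:
            m=k["mask"]; P=pts(cam,m,d)
            print(cam,t,round(k["p"],2),np.round(k["point"]),m.sum(),np.round(np.median(P,0),3),np.round(np.percentile(P,2,0),3),np.round(np.percentile(P,98,0),3))
            if cam=="top": print(cv2.minAreaRect(P[:,:2].astype(np.float32)))
cv2.imwrite("pics/a.png",cv2.resize(out[0],(800,600)));cv2.imwrite("pics/b.png",cv2.resize(out[1],(800,600)))
print(get_state()["time"],get_state()["eef_rot"],ctrl.pinch_z)
E
```

```text
pics
scene fixture 0.23 [179. 210.] 419 [ 0.488 -0.123  0.043] [ 0.453 -0.147  0.039] [ 0.527 -0.094  0.065]
scene tab 0.98 [178. 211.] 454 [ 0.485 -0.124  0.042] [ 0.424 -0.149  0.   ] [ 0.527 -0.096  0.065]
scene lid 0.88 [221. 227.] 4733 [ 0.61  -0.1    0.062] [ 0.524 -0.183  0.055] [0.686 0.002 0.065]
scene tab_top 0.67 [220. 228.] 4774 [ 0.612 -0.099  0.062] [ 0.524 -0.182  0.054] [0.687 0.004 0.065]
scene lid_edge 0.62 [222. 225.] 4751 [ 0.611 -0.099  0.062] [ 0.524 -0.183  0.055] [0.685 0.004 0.065]
scene reel 0.91 [276. 200.] 501 [0.57  0.094 0.023] [0.536 0.072 0.001] [0.592 0.125 0.026]
scene jar 0.9 [153. 318.] 1145 [ 0.703 -0.298  0.044] [ 0.673 -0.317  0.005] [ 0.714 -0.275  0.057]
scene driver 0.59 [ 75. 281.] 694 [ 0.514 -0.359  0.021] [ 0.459 -0.379  0.007] [ 0.612 -0.333  0.026]
top fixture 0.87 [308. 178.] 5285 [ 0.581 -0.091  0.062] [ 0.462 -0.182  0.028] [0.681 0.016 0.066]
((0.5718669891357422, -0.09818848967552185), (0.2535991966724396, 0.21478863060474396), 15.82026481628418)
top tab 0.71 [314. 216.] 529 [ 0.485 -0.114  0.043] [ 0.449 -0.142  0.039] [ 0.52  -0.
[... 735 characters left out ...]
0935058594)
top reel 0.81 [235. 192.] 390 [0.559 0.102 0.024] [0.532 0.076 0.003] [0.585 0.128 0.029]
((0.5595465302467346, 0.10221213847398758), (0.05621354654431343, 0.05680336803197861), 1.351639986038208)
top jar 0.7 [379. 145.] 311 [ 0.682 -0.285  0.053] [ 0.665 -0.308  0.01 ] [ 0.706 -0.269  0.058]
((0.6856959462165833, -0.28918787837028503), (0.046133507043123245, 0.04149870574474335), 39.22050857543945)
top driver 0.85 [405. 217.] 348 [ 0.498 -0.354  0.022] [ 0.455 -0.374  0.001] [ 0.579 -0.338  0.028]
((0.5207448601722717, -0.356411874294281), (0.13918744027614594, 0.03509078547358513), 12.341996192932129)
0.9 [-3.89704209e-06  9.77210238e-01  2.12273762e-01 -6.60143059e-06] -0.0187
```

View pics/a.png

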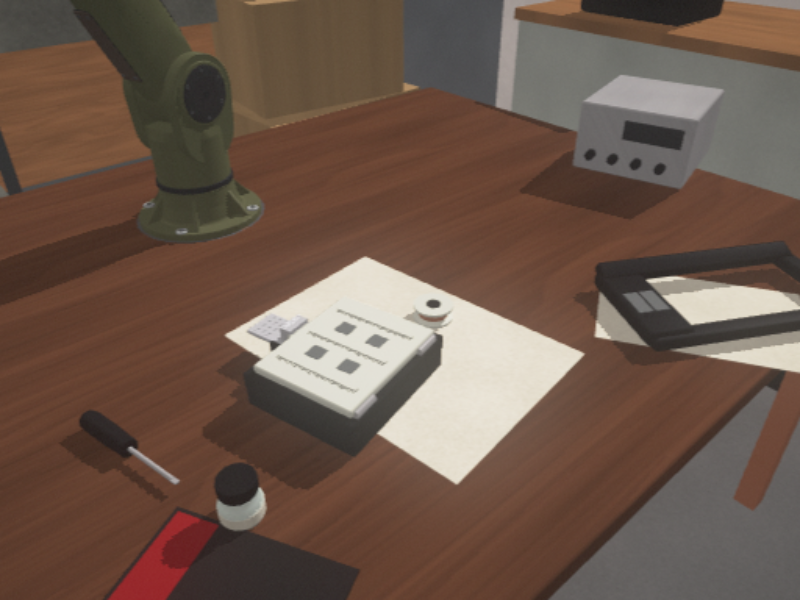

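View pics/b.png

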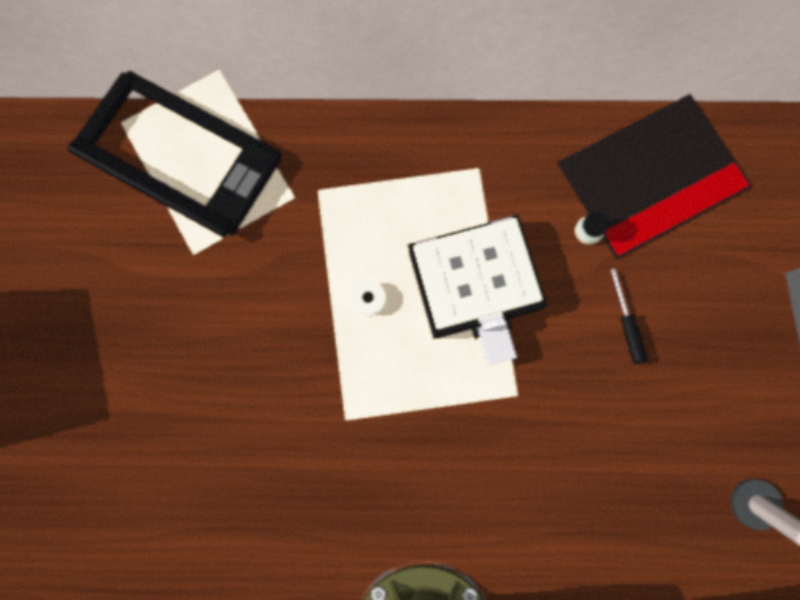

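The pictures show the fixture closed, yaw about +0.28, with the tab at about (497,345) in the top view. Its position agrees with the lid and fixture masks. The reel, jar and screwdriver are all clear of the path.

```bash
cat >> h.py <<'E'
YAW=0.28
Q=[0,np.cos(YAW/2),np.sin(YAW/2),0]
O=np.array([0.595,-0.085]); F=np.array([np.cos(YAW),np.sin(YAW)])
def L(x,z,o=O): return [*(o+x*F),z]
def st(tag):
    s=get_state(); print(tag,round(s["time"],2),np.round(s["tcp_pos"],4),np.round(s["contact_force"],1))
def wrist(name):
    s=get_state(); im,d=vision.grab_frame("wrist"); c=vision.camera_info("wrist")
    cv2.imwrite(name,im); return s,im,d,c
E
python3 - <<'E'
from h import *
from scipy.spatial.transform import Rotation as R
ctrl.close_gripper()
ctrl.movep(L(-0.131,0.17),Q); st("above")
s,im,d,c=wrist("pics/w1.png")
H=np.array(c["hand_eye"]); q=s["eef_rot"]; Rw=R.from_quat([q[1],q[2],q[3],q[0]]).as_matrix()
for t in ("tab","lid"):
    for k in models.masks_of("wrist",t)[:1]:
        v,u=np.nonzero(k["mask"]&(d>0)); z=d[v,u]
        P=np.linalg.inv(c["mtx"])@np.stack([u*z,v*z,z]); P=(Rw@(H[:3,:3]@P+H[:3,3:])).T+s["tcp_pos"]
        r=P[:,:2]-O; l=np.c_[r@F, r@[-F[1],F[0]], P[:,2]]
        print(t,k["p"],k["point"],np.round(np.percentile(l,[2,50,98],axis=0),3), cv2.minAreaRect(l[:,:2].astype(np.float32)))
E
```

```text
above 3.48 [ 0.4691 -0.1223  0.17  ] [ 0.2 -0.7 -0.4]
tab 0.73 [251.0, 52.8] [[-0.071 -0.088  0.06 ]
 [-0.035 -0.001  0.062]
 [-0.004  0.086  0.064]] ((-0.040881045162677765, -0.0026933252811431885), (0.18727555871009827, 0.07565973699092865), 89.86106872558594)
lid 0.82 [249.5, 52.4] [[-0.071 -0.088  0.06 ]
 [-0.035 -0.001  0.062]
 [-0.004  0.086  0.064]] ((-0.04013026878237724, -0.0003665313124656677), (0.19097483158111572, 0.07418587058782578), 89.89205169677734)
```

View pics/w1.png

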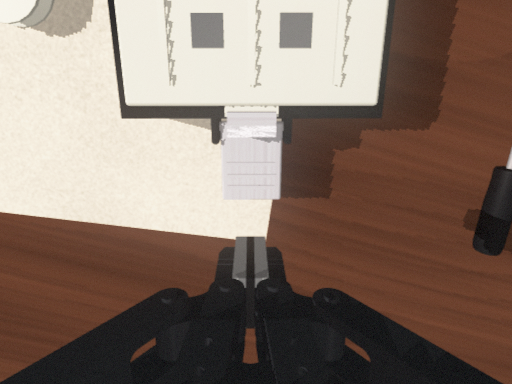

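The wrist view shows the lid squared with the image axes and the tab at about (251,165), in line with the fingers at column 250. The pose is confirmed to within about 2 mm, so I press now.

Run:
```python
from h import *
ctrl.movel(L(-0.131,0.052)); st("near")
for z in (0.040,0.036,0.033,0.0315):
    ctrl.movel(L(-0.131,z),max_speed=0.03); st(z)
ctrl.pause(1.0); st("held")
im,d=vision.grab_frame("scene"); r=models.masks_of("scene","lid")
if r: print(r[0]["p"],np.round(np.percentile(pts("scene",r[0]["mask"],d),[2,50,98],axis=0),3))
cv2.imwrite("pics/s2.png",im[120:320,80:380])
```

```text
near 4.56 [ 0.4695 -0.1213  0.0525] [ 0.3 -0.3  0.7]
0.04 5.11 [ 0.4692 -0.1214  0.04  ] [ 0.3 -1.5  1.8]
0.036 5.39 [ 0.4689 -0.1215  0.0361] [-1.7 -2.2  4. ]
0.033 5.64 [ 0.4689 -0.1215  0.0331] [-1.6 -2.1  5.2]
0.0315 5.89 [ 0.469  -0.1214  0.0317] [-2.  -2.1  6.3]
held 6.89 [ 0.469  -0.1215  0.0318] [-2.2 -1.1  6. ]
0.73 [[ 0.581 -0.169  0.06 ]
 [ 0.638 -0.09   0.121]
 [ 0.693  0.01   0.177]]
```

View pics/s2.png

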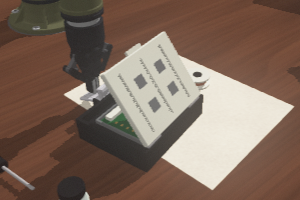

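The lid is up at about 0.94 rad, with its top edge at z of about 0.177, and the tip is still on the tab. Next I retreat straight up and push the lid back from its front edge.

Run:
```python
from h import *
ctrl.movel(L(-0.131,0.165)); st("up")
ctrl.movel(L(-0.04,0.165)); st("pre")
for x in (0.0,0.03,0.05,0.07,0.085,0.098):
    ctrl.movel(L(x,0.165),max_speed=0.05); st(x)
im,d=vision.grab_frame("scene"); r=models.masks_of("scene","lid")
if r: print(r[0]["p"],np.round(np.percentile(pts("scene",r[0]["mask"],d),[2,50,98],axis=0),3))
cv2.imwrite("pics/s3.png",cv2.resize(im[80:320,80:400],None,fx=2,fy=2))
```

```text
up 8.03 [ 0.4686 -0.121   0.1642] [ 0.9  0.3 -0.8]
pre 8.79 [ 0.5556 -0.0962  0.1644] [ 0.3 -0.9  0.8]
0.0 9.74 [ 0.5948 -0.0849  0.1648] [-0.1  0.1 -0.3]
0.03 10.49 [ 0.6259 -0.0764  0.1669] [-3.  -0.  10.9]
0.05 11.04 [ 0.6443 -0.0706  0.1654] [-0.2  0.1 -0.5]
0.07 11.59 [ 0.6624 -0.0654  0.1647] [ 0.8 -0.6  0.1]
0.085 12.04 [ 0.6769 -0.0612  0.1649] [-0.2  0.5  0.8]
0.098 12.45 [ 0.6894 -0.0577  0.1648] [0.  0.5 0.5]
0.57 [[ 0.674 -0.15   0.057]
 [ 0.718 -0.082  0.145]
 [ 0.75   0.026  0.198]]
```

View pics/s3.png

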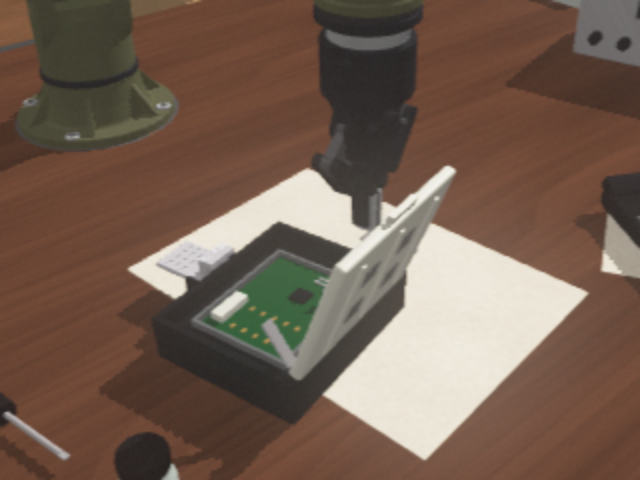

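The lid now leans back past upright, with its top corner at about (450,175) and the fingers in front of it at (368,210). I retreat, wait, and check that it is fully open.

Run:
```python
from h import *
ctrl.movel(L(-0.03,0.165)); ctrl.movel(L(-0.13,0.30)); ctrl.pause(2); st("back")
im,d=vision.grab_frame("scene"); r=models.masks_of("scene","lid")
if r:
    P=pts("scene",r[0]["mask"],d); l=np.c_[(P[:,:2]-O)@F,P[:,2]]
    print(r[0]["p"],np.round(np.percentile(l,[2,50,98],axis=0),3))
    m=l[:,1]>0.09; k=np.polyfit(l[m,1],l[m,0],1); print("angle",np.pi/2+np.arctan(k[0]))
for t in ("reel","jar","driver","board"):
    r=models.masks_of("scene",t)
    if r: print(t,r[0]["p"],r[0]["point"],np.round(np.median(pts("scene",r[0]["mask"],d),0),3))
cv2.imwrite("pics/s4.png",cv2.resize(im[80:320,80:400],None,fx=2,fy=2))
```

```text
back 16.82 [ 0.47   -0.1209  0.3   ] [ 0.8 -0.4 -0.4]
0.88 [[0.089 0.055]
 [0.123 0.145]
 [0.139 0.196]]
angle 1.8809607838193487
reel 0.57 [234.4, 236.1] [ 0.666 -0.119  0.044]
jar 0.6 [151.5, 316.9] [ 0.703 -0.299  0.046]
driver 0.68 [75.4, 281.7] [ 0.514 -0.359  0.02 ]
board 0.67 [222.0, 230.7] [ 0.587 -0.094  0.034]
```

View pics/s4.png

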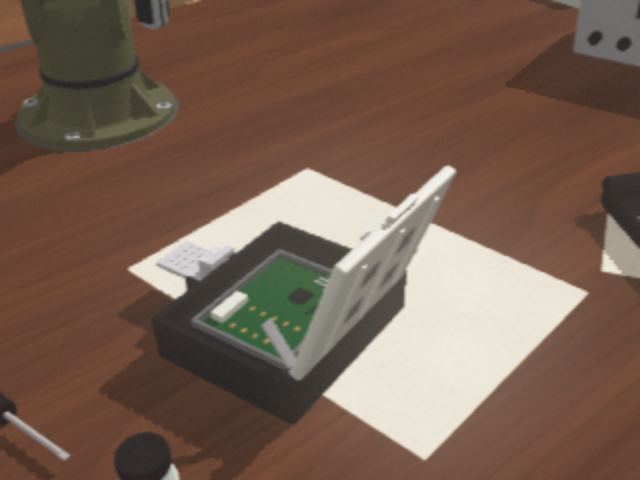

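The lid stands fully open at about 1.9 rad and has not moved since I backed off. The jar, the screwdriver and the board are where they were. The reel is hidden behind the lid, and the arm never went near it.

```bash
python3 -c "
from h import *
print(ticket.close_job())"
```

```text
the job is handed in; nothing more can be done
None
```

The job is handed in: the tab was pressed, the lid sprang up and was pushed fully open (about 1.9 rad), and the arm is clear, with only the tab and lid touched; the final picture confirmed the jar, screwdriver and board, but the reel was hidden behind the lid.

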